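Open the spring-loaded coupling guard on a drive test rig

TASK

The drive on the test bench is switched off and its shaft coupling is due for inspection. Press down the release tab on the front of the coupling guard so that the guard's windowed lid springs up by itself, then push the lid right over backwards until it rests against its stop and stays fully open. Only touch and push, gently: grip nothing, and leave the loose parts lying around where they are.

Things in the scene. Friction and masses are not known exactly. Their poses are not given: they have to be found in the camera images.
- drive: Drive rig fixed to the bench: plate 300 x 580 x 16 mm, black motor at its +y end, sheet-metal guard box (130 x 142 mm, top 105 mm above bench) in the middle, bearing block at -y. These neighbours start 90 mm either side of the box's middle, up to 131 mm high; a thin stand at x +90, y -240 is 226 mm high. Origin: on the bench under the box's middle; x away from the tab, y along the shaft, z up.
- release_tab (a joint): Angle of the release tab, rad: 0 at rest, grows as it is pressed down, stop at 0.30. Its hook lets go of the lid at about 0.16 (some 6 mm down at tab_pad, about 3 N); the stop is 11 mm down at tab_pad, about 4 N. It springs back when released.
- tab_pad (a point): Press point on the top face of the release tab: a flat dark steel thumb tab 50 mm long (x), 36 mm wide, 4 mm thick, level, on the middle of the box's front (-x of the drive), 84 mm above the bench. The point is 14 mm from the tab's free end and 32 mm in front of the upright that carries the latch hook. Nothing is above it.
- guard_lid (a joint): Opening angle of the guard lid, rad: 0 shut and latched, grows as it opens. Unlatched, springs lift it within a second to about 0.95 (54 deg), where it rests. From there push it: damped, 1 to 3 N at its edge. Let go before about 1.57 (upright) it falls back to 0.95; beyond, it falls over to its stop at 1.90 (109 deg) and stays.
- lid_edge (a point): Middle of the lid's free front edge, 143 mm from the hinge line; moves with the lid. It is the tip of a steel tongue 30 mm wide, 4 mm thick, standing 13 mm out of the lid. The lid is an aluminium frame with a clear window, 130 mm (hinge to edge) by 142 by 8 mm, 0.22 kg, pushed open from its under side. Site x points from the edge to the hinge.
- lid_hinge (a point): Middle of the lid's hinge line on the far side (+x) of the guard box, 109 mm above the bench; the line runs along the drive's y. As the lid opens its edge rises and swings over towards +x of the drive.
- hub_a: Loose spare coupling hub, aluminium, 54 mm diameter, 26 mm tall, standing on the drive plate beside the tab. Origin: centre of underside. Leave alone.
- hub_b: A second loose hub, the same, on the other side of the tab. Leave alone.
- tape_roll: Loose roll of packing tape lying flat on the front of the drive plate near one end, 100 mm diameter, 48 mm tall. Origin: centre of underside. Leave alone.
- paper_cup: Loose paper cup, 76 mm diameter, 88 mm tall, on the front of the drive plate near one end. Origin: centre of underside. Leave alone.
- star_screw: Loose black star-grip clamping screw standing on its head, stud up, 50 mm across, 54 mm tall, on the drive plate in front of the tab. Origin: centre of underside. Leave alone.
- shaft_collar: Loose dark steel shaft collar lying flat on the drive plate in front of the tab, 44 mm diameter, 14 mm tall. Origin: centre of underside. Leave alone.
- wrench: Loose open-ended wrench, 160 mm long, lying flat on the bench just behind the drive plate. Leave alone.

How it is judged:
By the outcome, as a careful person would: the job done as asked, in the order asked, and still so for the second after the job is handed in, with the robot touching nothing.
It also fails if it takes over 43 s, if anything falls off the work surface, if the arm or the gripper's body presses on something with over 40 N, if the wrist force passes 120 N, or if a joint passes its speed limit or range.

ROBOT

A 7-joint arm with a two-finger parallel gripper is mounted at the origin on the work surface. World frame = base frame: x ahead of the robot, y to its left, z up, the work surface at z = 0. Lengths are in m, angles in rad, forces in N, time in s.
With the tool pointing down it reaches from about 0.4 to 0.85 m from the base axis. Payload 10.4 kg.
Tool frame: the origin (TCP) lies midway between the tips of the shut fingers; the grasp point (between the pads) lies 19 mm behind it; z points along the fingers, x is the direction in which the jaws open and shut, and the axes are right-handed (so a half turn about z gives the same grasp; the last joint's range is limited). The gripper opens to 85 mm and grips with 20 to 120 N. Pads are 22 mm wide; open, the fingers measure 114 mm over their backs; the gripper's body (76 mm by 85 mm) begins 54 mm behind the grasp point. The pads swing forward as they close: fully open they stand 13 mm farther back than shut.
Start: joints at [1.149, 0.332, -0.065, 1.46, 0.022, 1.35, -0.088], TCP at [0.243, -0.576, 0.231] pointing down, gripper open.
Joint ranges: [-2.6, 2.6], [-0.5, 2.12], [-1.47, 1.34], [0.16, 2.42], [-1.27, 4.41], [0.06, 2.06], [-2.6, 2.6]. Speed limits (rad/s): [2.22, 2.22, 2.79, 2.79, 3.14, 3.14, 3.14].

INTERFACE

Orientations are given as a unit quaternion [x, y, z, w].
In Python, from workcell import manip, cams gives the robot as it stands.
- The arm moves only by the tool move_arm, never from a script. Its argument "moves" is a list of rows, each a list of 7 numbers: the turn, a rotation vector about the tool's x, y, z in degrees, then the shift along the tool's x, y, z in m, then the finger opening in m, from 0 to 0.0854. A call has 1 to 10 rows; each row is the pose to reach, as a shift and turn from the pose commanded when the call began, along the tool's axes at that moment; what a row does not reach only later rows make up. A row lasts 1/10 s, in which the tool goes at most 50 mm and 8.59 degrees, less where a joint would pass 70% of its speed; a pose out of reach is approached as far as the arm can. A call with a gripper value outside its range is refused whole. The fingers move at their own pace and stop on an object; "grip_force" is the grip in N (left out, the last holds). Time passes only in rows, so rows that repeat a pose let the fingers close. It gives the time, the measured TCP pose, the force and the opening at its end, in the units of the state.
- manip.get_obs(): the state, without advancing time (a new reading comes with each control period).
- cams.camera(name): name is "scene" or "top"; returns the picture (400x640x3 uint8, red, green, blue); there is no depth.
- cams.camera_params(name): a dict with "fx", "fy", "cx", "cy" (pixels), "xyz" and "rotation" of the camera in the world. Camera axes: x right, y up, looking along -z (the intrinsics and any distortion apply to the point x, -y, -z); pixel columns grow to the right and rows downward; lengths in m; the calibration is good to about 2 mm. A picture is of the moment at which its call begins. camera_params takes no time and is no camera call.
- manip.hand_in(): hands the job in, once; it reports no verdict.
The state is a dict: "clock": time; "joint_pos": joint angles; "joint_velocities": joint speeds; "tau": joint torques, N m; "position": TCP position; "ee_rot": TCP orientation; "ft_force": force on the tool from outside, world axes, zero at the start; "torque": the same for the moment, N m; "grip_width": opening from 0.0 (shut) to 1.0 (fully open).
Only numpy, scipy, OpenCV 4.12 (cv2) and the standard library are available. Lean on these libraries where they do the work, as an engineer would, in place of code of your own. Each camera call takes 0.05 s, during which the arm holds its last target. There are 200 camera calls.

## Working session

There is one attempt and no reset: what is moved stays moved. The work goes in short steps, Python scripts to look and compute and a tool call to move; the robot and the scene stay as the last step left them, time stands still between calls to the robot, and variables do not carry over. Pictures are saved under pics/ and viewed, about 8 in all and at most 12, crops included, and the job is handed in when it is done.

Besides the shell and the picture viewer there is one more tool, called after "Emit:" by a JSON object that holds its "op" and its "data", one argument or row to a line. move_arm: Moves the arm, as the interface text tells. Its arguments: {"type":"object","properties":{"moves":{"type":"array","items":{"type":"array","items":{"type":"number"}}},"grip_force":{"type":"number"}},"required":["moves"]}

```bash
mkdir -p pics
python3 - <<'E'
from workcell import manip, cams
import cv2
o=manip.get_obs(); print({k:(o[k]) for k in("clock","position","ee_rot","ft_force","grip_width")})
for n in("scene","top"):
    print(n,cams.camera_params(n)); cv2.imwrite(f"pics/{n}0.png",cams.camera(n)[:,:,::-1])
E
```

```text
{'clock': 0.0, 'position': array([ 0.24253797, -0.57560109,  0.2305188 ]), 'ee_rot': array([ 8.33174421e-01, -5.53009837e-01, -6.07003741e-04, -3.67312677e-04]), 'ft_force': array([-0.10325437, -0.86211099, -0.18412757]), 'grip_width': 0.9977419138615943}
scene {'fx': 474.04301073050846, 'fy': 474.04301073050846, 'cx': 309.9181584952692, 'cy': 206.38169692300798, 'xyz': array([1.05894172, 0.80486114, 0.81086462]), 'rotation': array([0.1089889 , 0.42727511, 0.86874027, 0.22549445])}
top {'fx': 483.37043800423015, 'fy': 483.37043800423015, 'cx': 316.0115154557149, 'cy': 202.957459067872, 'xyz': array([0.3870733 , 0.00896677, 1.01630578]), 'rotation': array([ 0.08681553, -0.08233242, -0.6763175 ,  0.72682809])}
```

View pics/scene0.png

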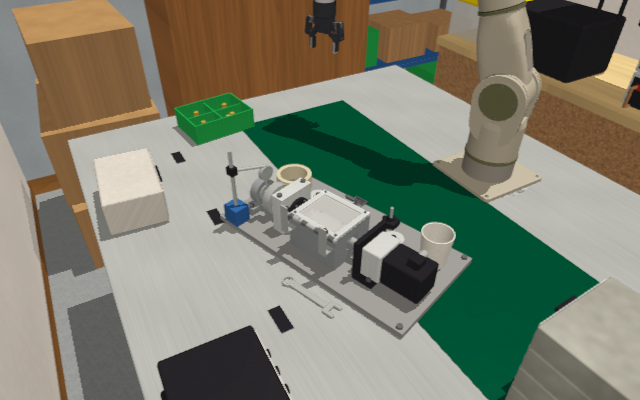

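View pics/top0.png

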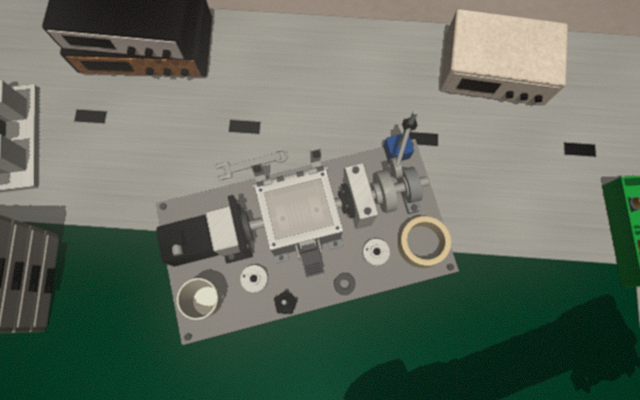

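The top view shows the plate with corners near (158,203), (420,147), (458,267) and (183,343). The lid is centred near (300,210) and the dark tab is near (313,262). I'll take an enlarged crop of the lid and tab.

Run:
```python
import cv2
a=cv2.imread("pics/top0.png")[150:290,240:400]
cv2.imwrite("pics/crop1.png",cv2.resize(a,None,fx=5,fy=4.2857142/1*1.0,interpolation=cv2.INTER_CUBIC) if 0 else cv2.resize(a,(640,560),interpolation=cv2.INTER_CUBIC))
```

```text
(no output)
```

View pics/crop1.png

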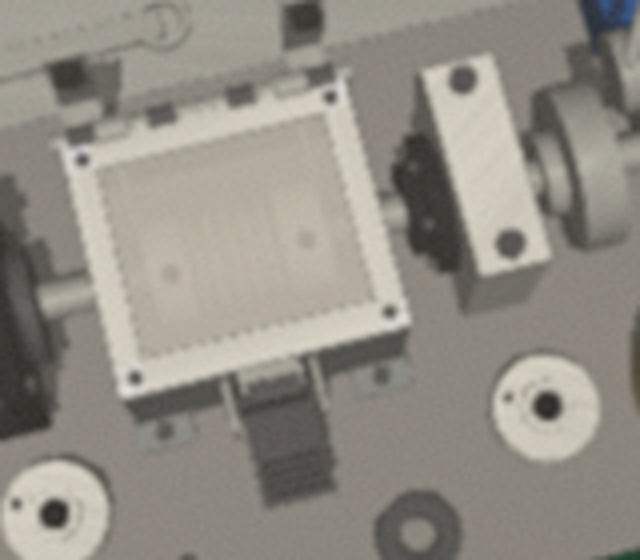

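Crop (×4): lid corners (62,145), (350,75), (410,322), (125,397). The tab's free end runs from (267,507) to (335,488), and a hub stands on each side with the collar in front.

```bash
cat > h.py <<'E'
from workcell import manip, cams
import numpy as np
from scipy.spatial.transform import Rotation as R
def ray(n,uv,z):
    p=cams.camera_params(n); u,v=uv
    d=R.from_quat(p["rotation"]).apply([(u-p["cx"])/p["fx"],-(v-p["cy"])/p["fy"],-1])
    return p["xyz"]+d*(z-p["xyz"][2])/d[2]
def proj(n,X):
    p=cams.camera_params(n); c=R.from_quat(p["rotation"]).inv().apply(np.array(X)-p["xyz"])
    return p["cx"]-p["fx"]*c[0]/c[2], p["cy"]+p["fy"]*c[1]/c[2]
E
python3 - <<'E'
from h import *
np.set_printoptions(precision=4,suppress=True)
full=lambda c:(240+c[0]/4,150+c[1]/4)
L=[ray("top",full(c),.113) for c in((62,145),(350,75),(410,322),(125,397))]
T=[ray("top",full(c),.084) for c in((267,507),(335,488))]
P=[ray("top",c,.016) for c in((158,203),(420,147),(458,267),(183,343))]
for n,A in(("lid",L),("plate",P)):
    A=np.array(A); print(n,A,A.mean(0),[np.linalg.norm(A[i]-A[i-1]) for i in range(4)])
    x=(A[0]+A[1]-A[2]-A[3]); y=A[0]+A[3]-A[1]-A[2]
    print("yaw from x,y",np.degrees(np.arctan2(x[1],x[0])),np.degrees(np.arctan2(-y[0],y[1])))
T=np.array(T); print("tab end",T,T.mean(0),np.linalg.norm(T[0]-T[1]))
for nm,c,z in(("hubl",(253,278),.042),("hubr",(376,251),.042),("collar",(344,283),.03),("screw",(285,302),.06),("stand",(410,122),.226)):
    print(nm,ray("top",c,z))
o=manip.get_obs();print(R.from_quat(o["ee_rot"]).as_matrix())
E
```

```text
lid [[ 0.6324  0.1422  0.113 ]
 [ 0.678   0.0053  0.113 ]
 [ 0.5575 -0.0312  0.113 ]
 [ 0.5122  0.1003  0.113 ]] [0.595  0.0541 0.113 ] [np.float64(0.12732866355109768), np.float64(0.14434067893623484), np.float64(0.12584066439945463), np.float64(0.13908749243491558)]
yaw from x,y 18.0579393457294 18.719049124273397
plate [[ 0.6069  0.3597  0.016 ]
 [ 0.7738 -0.1942  0.016 ]
 [ 0.5166 -0.2779  0.016 ]
 [ 0.3262  0.2675  0.016 ]] [0.5559 0.0388 0.016 ] [np.float64(0.29540326793018895), np.float64(0.5785458623332606), np.float64(0.270422196239507), np.float64(0.5776967622700961)]
yaw from x,y 18.118690999790232 18.00224942932178
tab end [[ 0.4683  0.0305  0.084 ]
 [ 0.4797 -0.0014  0.084 ]] [0.474  0.0145 0.084 ] 0.03380875639446212
hubl [0.4618 0.1384 0.042 ]
hubr [ 0.5337 -0.1046  0.042 ]
collar [ 0.466  -0.0443  0.03  ]
screw [0.4189 0.0694 0.06  ]
stand [ 0.7379 -0.1331  0.226 ]
[[ 0.3883 -0.9215 -0.0005]
 [-0.9215 -0.3883  0.0011]
 [-0.0012  0.0001 -1.    ]]
```

```bash
cat >> h.py <<'E'
O=np.array([.595,.054]); YAW=18.2
def go(x,y,z,tilt):
    """tool-frame turn/shift to bring the TCP to drive coords, jaw axis along -y, body leaning to -x by tilt deg"""
    o=manip.get_obs(); Rc=R.from_quat(o["ee_rot"])
    D=R.from_euler("z",YAW,degrees=True)
    t=np.radians(tilt); zx=np.array([np.sin(t),0,-np.cos(t)]); xx=np.array([0,-1,0.]); 
    Rt=D*R.from_matrix(np.column_stack([xx,np.cross(zx,xx),zx]))
    w=D.apply([x,y,z])+[*O,0]
    print("turn",(Rc.inv()*Rt).as_rotvec(degrees=True).round(2),"shift",Rc.inv().apply(w-o["position"]).round(4),"world",w.round(4))
def here():
    o=manip.get_obs(); D=R.from_euler("z",YAW,degrees=True).inv(); p=D.apply(o["position"]-[*O,0])
    print("t",round(o["clock"],2),"drive xyz",p.round(4),"F",D.apply(o["ft_force"]).round(2),"tool z",D.apply(R.from_quat(o["ee_rot"]).as_matrix()[:,2]).round(3),"g",round(o["grip_width"],3),"q",np.round(o["joint_pos"],2))
E
python3 -c "
from h import *
here();go(-.106,0,.15,25)"
```

```text
t 0.1 drive xyz [-0.5315 -0.4881  0.2306] F [-0.04  0.14 -0.28] tool z [-0.     0.001 -1.   ] g 1.003 q [ 1.15  0.33 -0.06  1.46  0.02  1.35 -0.09]
turn [24.99  1.08  4.56] shift [-0.4519 -0.4636  0.0811] world [0.4943 0.0209 0.15  ]
```

Emit:
{"op": "move_arm", "data": {
  "moves": [
    [0,0,1,-0.02,-0.02,0,0],
    [0,0,2,-0.045,-0.045,0,0],
    [0,0,3,-0.07,-0.07,0,0],
    [0,0,4,-0.1,-0.1,0,0],
    [0,0,4.5,-0.13,-0.13,0,0],
    [0,0,4.5,-0.16,-0.16,0,0],
    [0,0,4.5,-0.19,-0.19,0,0],
    [0,0,4.5,-0.22,-0.22,0,0],
    [0,0,4.5,-0.25,-0.25,0,0],
    [0,0,4.5,-0.28,-0.28,0,0]
  ],
  "grip_force": 20
}}

```text
clock: 1.1
position: [0.3922, -0.2075, 0.2312]
ee_rot: [0.811, -0.585, 0.0, 0.0]
ft_force: [1.5, -0.8, 0.8]
grip_width: -0.003
```

```bash
python3 -c "
from h import *
here();go(-.106,0,.15,25)"
```

```text
t 1.1 drive xyz [-0.2744 -0.1851  0.2312] F [ 1.16 -1.23  0.76] tool z [-0. -0. -1.] g -0.003 q [ 0.78 -0.05 -0.38  1.89 -0.02  1.3  -0.84]
turn [2.501e+01 2.000e-02 1.400e-01] shift [-0.1846 -0.1688  0.0811] world [0.4943 0.0209 0.15  ]
```

Emit:
{"op": "move_arm", "data": {
  "moves": [
    [3,0,0,-0.02,-0.02,0,0],
    [6,0,0,-0.04,-0.04,0.01,0],
    [9,0,0,-0.065,-0.06,0.02,0],
    [12,0,0,-0.09,-0.08,0.03,0],
    [15,0,0,-0.115,-0.1,0.04,0],
    [18,0,0,-0.14,-0.12,0.05,0],
    [21,0,0,-0.16,-0.14,0.06,0],
    [25,0,0,-0.175,-0.16,0.07,0],
    [25,0,0,-0.185,-0.169,0.08,0],
    [25,0,0,-0.185,-0.169,0.08,0]
  ]
}}

```text
clock: 2.1
position: [0.4933, 0.0211, 0.1499]
ee_rot: [0.792, -0.571, 0.125, -0.175]
ft_force: [-0.1, 0.6, 0.4]
grip_width: -0.002
```

Run:
```python
from h import *
import cv2
here();go(-.106,0,.11,25)
a=cams.camera("top")[150:310,220:420]; b=cams.camera("scene")[130:290,260:460]
cv2.imwrite("pics/c2.png",np.hstack([cv2.resize(i,(400,320),interpolation=2) for i in(a,b)])[:,:,::-1])
print(proj("scene",[.487,.019,.084]))
```

```text
t 2.1 drive xyz [-0.1069  0.0005  0.1499] F [0.08 0.62 0.44] tool z [ 0.421  0.003 -0.907] g -0.002 q [ 0.6  -0.15 -0.6   2.22 -0.35  0.66 -1.03]
turn [0.12 0.18 0.24] shift [0.0006 0.016  0.0366] world [0.4943 0.0209 0.11  ]
(np.float64(357.6264753190893), np.float64(200.69805018259675))
```

View pics/c2.png

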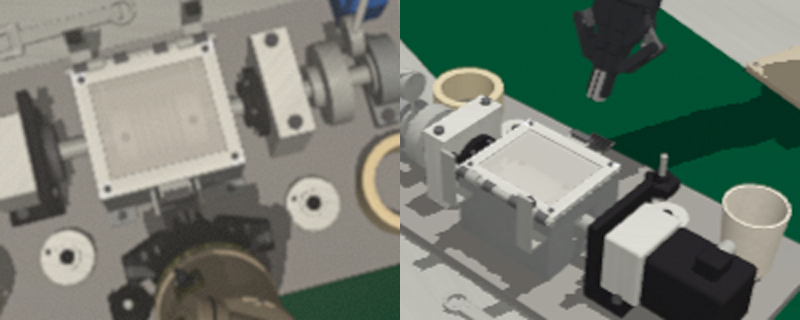

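The scene crop shows the tab at about (593,140), which is pixel (356,200). The projected pad is at (358,201), so the two views agree. I'll descend to just above the pad, then press slowly.

Emit:
{"op": "move_arm", "data": {
  "moves": [
    [0,0,0,0,0.004,0.01,0],
    [0,0,0,0,0.008,0.02,0],
    [0,0,0,0,0.013,0.03,0],
    [0,0,0,0,0.017,0.04,0],
    [0,0,0,0,0.02,0.045,0],
    [0,0,0,0,0.022,0.049,0],
    [0,0,0,0,0.023,0.05,0],
    [0,0,0,0,0.023,0.05,0]
  ]
}}

```text
clock: 3.0
position: [0.4944, 0.0196, 0.0962]
ee_rot: [0.792, -0.571, 0.127, -0.175]
ft_force: [-0.5, -0.6, -0.4]
grip_width: 0.006
```

Emit:
{"op": "move_arm", "data": {
  "moves": [
    [0,0,0,0,0.001,0.0025,0],
    [0,0,0,0,0.002,0.005,0],
    [0,0,0,0,0.003,0.007,0],
    [0,0,0,0,0.004,0.009,0],
    [0,0,0,0,0.005,0.011,0],
    [0,0,0,0,0.006,0.013,0],
    [0,0,0,0,0.007,0.014,0],
    [0,0,0,0,0.007,0.015,0],
    [0,0,0,0,0.007,0.015,0],
    [0,0,0,0,0.007,0.015,0]
  ]
}}

```text
clock: 4.0
position: [0.4947, 0.0197, 0.0799]
ee_rot: [0.792, -0.571, 0.127, -0.176]
ft_force: [0.6, 0.4, 2.9]
grip_width: 0.004
```

Run:
```python
from h import *
import cv2
here()
b=cams.camera("scene")[90:290,250:450]
cv2.imwrite("pics/c3.png",cv2.resize(b,(500,500),interpolation=2)[:,:,::-1])
```

```text
t 4.0 drive xyz [-0.106  -0.0013  0.0799] F [0.73 0.18 2.87] tool z [ 0.423  0.001 -0.906] g 0.004 q [ 0.59 -0.02 -0.63  2.28 -0.28  0.46 -1.06]
```

View pics/c3.png

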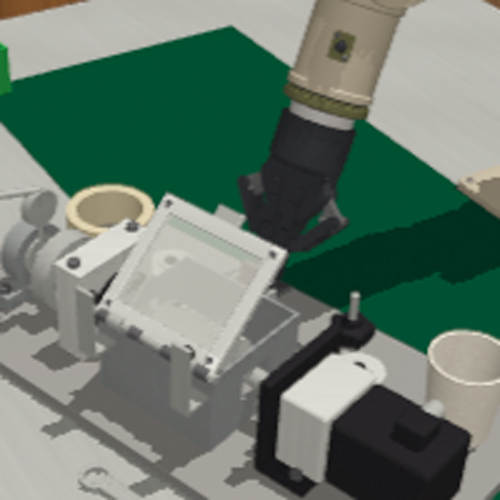

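The lid has sprung up to about 54°, with its tongue near (230,215) in the crop. Next I'll back straight up off the tab and come up in front of the lid's underside.

Emit:
{"op": "move_arm", "data": {
  "moves": [
    [0,0,0,0,-0.004,-0.009,0],
    [0,0,0,0,-0.012,-0.026,0],
    [0,0,0,0,-0.022,-0.047,0],
    [0,0,0,0,-0.032,-0.069,0],
    [0,0,0,0,-0.042,-0.09,0],
    [0,0,0,0,-0.051,-0.11,0],
    [0,0,0,0,-0.065,-0.113,0],
    [0,0,0,0,-0.08,-0.106,0],
    [0,0,0,0,-0.091,-0.101,0],
    [0,0,0,0,-0.091,-0.101,0]
  ]
}}

```text
clock: 5.05
position: [0.5325, 0.0328, 0.21]
ee_rot: [0.792, -0.571, 0.126, -0.176]
ft_force: [0.1, 0.7, -0.0]
grip_width: 0.001
```

Run:
```python
from h import *
import cv2
here()
for x,z in((-.02,.213),(0,.22),(.02,.227),(.04,.232),(.06,.235),(.08,.236),(.09,.235)): go(x,0,z,25)
b=cams.camera("scene")[90:290,250:450]
cv2.imwrite("pics/c4.png",cv2.resize(b,(500,500),interpolation=2)[:,:,::-1])
```

```text
t 5.05 drive xyz [-0.066  -0.0006  0.21  ] F [ 0.36  0.63 -0.03] tool z [ 0.422  0.002 -0.906] g 0.001 q [ 0.62 -0.13 -0.64  2.06 -0.28  0.78 -1.13]
turn [0.02 0.12 0.18] shift [-0.0004 -0.043   0.0167] world [0.576  0.0478 0.213 ]
turn [0.02 0.12 0.18] shift [-0.0003 -0.0641  0.0188] world [0.595 0.054 0.22 ]
turn [0.02 0.12 0.18] shift [-0.0003 -0.0852  0.0209] world [0.614  0.0602 0.227 ]
turn [0.02 0.12 0.18] shift [-0.0002 -0.1054  0.0248] world [0.633  0.0665 0.232 ]
turn [0.02 0.12 0.18] shift [-1.000e-04 -1.248e-01  3.060e-02] world [0.652  0.0727 0.235 ]
turn [0.02 0.12 0.18] shift [-1.000e-04 -1.433e-01  3.810e-02] world [0.671 0.079 0.236]
turn [0.02 0.12 0.18] shift [-0.     -0.152   0.0432] world [0.6805 0.0821 0.235 ]
```

View pics/c4.png

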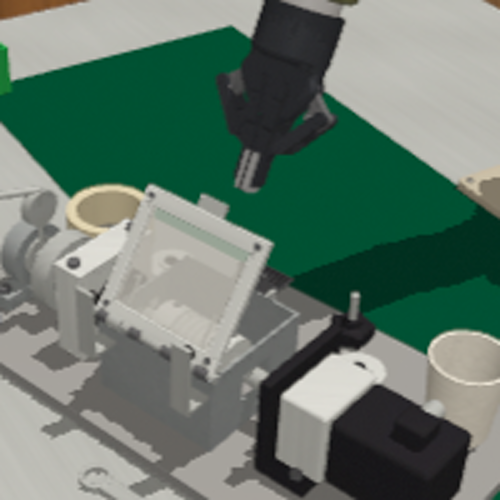

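The tool tip is at crop (248,190) and the lid tongue at (212,198). Checking the lid's angle from the tongue pixel.

Run:
```python
from h import *
D=R.from_euler("z",YAW,degrees=True)
w=lambda x,y,z: D.apply([x,y,z])+[*O,0]
f=lambda X:np.round((np.array(proj("scene",X))-[250,90])*2.5)
print("tcp",f(w(-.066,0,.21)))
for a in(45,50,54,58): 
    t=np.radians(a); print(a,f(w(.065-.143*np.cos(t),0,.109+.143*np.sin(t))), f(w(.065,0,.109)))
```

```text
tcp [245. 191.]
45 [224. 204.] [150. 341.]
50 [218. 200.] [150. 341.]
54 [213. 198.] [150. 341.]
58 [207. 197.] [150. 341.]
```

The lid is at 54° with its edge 15 mm above the fingertip, as planned. Pushing now.

Emit:
{"op": "move_arm", "data": {
  "moves": [
    [0,0,0,0,-0.01,0.004,0],
    [0,0,0,0,-0.02,0.008,0],
    [0,0,0,0,-0.028,0.012,0],
    [0,0,0,0,-0.036,0.015,0],
    [0,0,0,0,-0.043,0.017,0],
    [0,0,0,0,-0.05,0.018,0],
    [0,0,0,0,-0.057,0.018,0],
    [0,0,0,0,-0.064,0.019,0],
    [0,0,0,0,-0.071,0.02,0],
    [0,0,0,0,-0.078,0.02,0]
  ]
}}

```text
clock: 6.1
position: [0.6079, 0.0573, 0.2249]
ee_rot: [0.792, -0.571, 0.127, -0.176]
ft_force: [0.0, 0.3, 0.0]
grip_width: 0.002
```

Run:
```python
from h import *
import cv2
here()
for x,z in((.03,.229),(.05,.234),(.07,.236),(.085,.235),(.095,.233)): go(x,0,z,25)
b=cams.camera("scene")[90:290,250:450]
cv2.imwrite("pics/c5.png",cv2.resize(b,(500,500),interpolation=2)[:,:,::-1])
```

```text
t 6.1 drive xyz [ 0.0133 -0.0009  0.2249] F [0.13 0.3  0.03] tool z [ 0.423  0.001 -0.906] g 0.002 q [ 0.57  0.06 -0.71  1.87 -0.06  0.79 -1.35]
turn [-0.01  0.05  0.14] shift [-0.0009 -0.0169  0.0033] world [0.6235 0.0634 0.229 ]
turn [-0.01  0.05  0.14] shift [-0.0008 -0.0371  0.0072] world [0.6425 0.0696 0.234 ]
turn [-0.01  0.05  0.14] shift [-0.0008 -0.0561  0.0139] world [0.6615 0.0759 0.236 ]
turn [-0.01  0.05  0.14] shift [-0.0007 -0.0693  0.0211] world [0.6757 0.0805 0.235 ]
turn [-0.01  0.05  0.14] shift [-0.0007 -0.0775  0.0272] world [0.6852 0.0837 0.233 ]
```

View pics/c5.png

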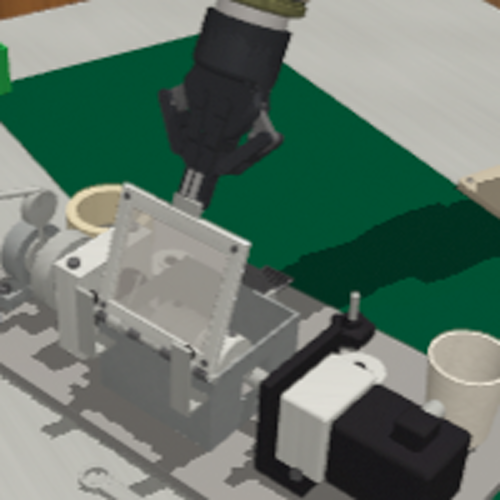

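The lid is now at about 70° with the finger behind its tongue. I'll carry on past upright.

Emit:
{"op": "move_arm", "data": {
  "moves": [
    [0,0,0,0,-0.009,0.002,0],
    [0,0,0,0,-0.018,0.003,0],
    [0,0,0,0,-0.027,0.005,0],
    [0,0,0,0,-0.036,0.007,0],
    [0,0,0,0,-0.045,0.01,0],
    [0,0,0,0,-0.054,0.013,0],
    [0,0,0,0,-0.062,0.017,0],
    [0,0,0,0,-0.07,0.022,0],
    [0,0,0,0,-0.078,0.027,0],
    [0,0,0,0,-0.078,0.027,0]
  ]
}}

```text
clock: 7.15
position: [0.686, 0.0836, 0.2325]
ee_rot: [0.792, -0.571, 0.126, -0.176]
ft_force: [-0.8, -0.2, -0.3]
grip_width: -0.001
```

Run:
```python
from h import *
import cv2
here()
b=cams.camera("scene")[90:290,250:450]
cv2.imwrite("pics/c6.png",cv2.resize(b,(500,500),interpolation=2)[:,:,::-1])
```

```text
t 7.15 drive xyz [ 0.0957 -0.0003  0.2325] F [-0.82  0.04 -0.26] tool z [ 0.422  0.002 -0.906] g -0.001 q [ 0.44  0.26 -0.69  1.68  0.14  0.84 -1.52]
```

View pics/c6.png

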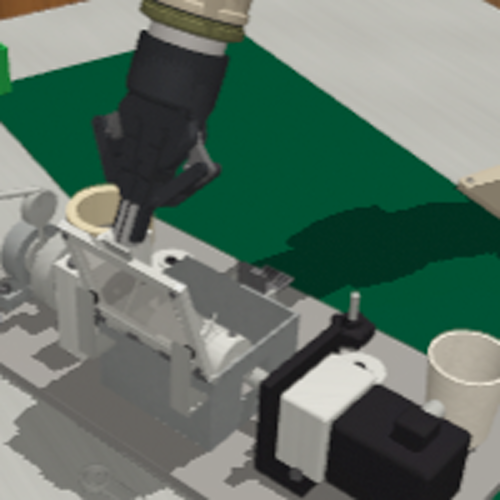

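The lid is well past upright, so I'll retreat back and up.

Emit:
{"op": "move_arm", "data": {
  "moves": [
    [0,0,0,0,0.006,-0.004,0],
    [0,0,0,0,0.018,-0.012,0],
    [0,0,0,0,0.032,-0.022,0],
    [0,0,0,0,0.048,-0.035,0],
    [0,0,0,0,0.065,-0.05,0],
    [0,0,0,0,0.082,-0.065,0],
    [0,0,0,0,0.1,-0.08,0],
    [0,0,0,0,0.115,-0.093,0],
    [0,0,0,0,0.125,-0.1,0],
    [0,0,0,0,0.125,-0.1,0]
  ]
}}

```text
clock: 8.2
position: [0.5365, 0.0329, 0.2714]
ee_rot: [0.791, -0.572, 0.128, -0.175]
ft_force: [-0.6, -0.5, -0.7]
grip_width: 0.002
```

Emit:
{"op": "move_arm", "data": {
  "moves": [
    [0,0,0,0,0,0,0],
    [0,0,0,0,0,0,0],
    [0,0,0,0,0,0,0],
    [0,0,0,0,0,0,0],
    [0,0,0,0,0,0,0],
    [0,0,0,0,0,0,0],
    [0,0,0,0,0,0,0],
    [0,0,0,0,0,0,0],
    [0,0,0,0,0,0,0],
    [0,0,0,0,0,0,0]
  ]
}}

```text
clock: 9.2
position: [0.5376, 0.034, 0.2709]
ee_rot: [0.792, -0.571, 0.127, -0.175]
ft_force: [-0.2, 0.5, -0.5]
grip_width: -0.001
```

Run:
```python
from h import *
import cv2
here()
b=cams.camera("scene")[90:290,250:450]
a=cams.camera("top")[120:360,150:470]
cv2.imwrite("pics/c7.png",np.hstack([cv2.resize(b,(400,400),interpolation=2),cv2.copyMakeBorder(cv2.resize(a,(400,300),interpolation=2),0,100,0,0,0)])[:,:,::-1])
D=R.from_euler("z",YAW,degrees=True)
for g in(90,100,109):
    t=np.radians(g);print(g,np.round((np.array(proj("scene",D.apply([.065-.143*np.cos(t),0,.109+.143*np.sin(t)])+[*O,0]))-[250,90])*2))
```

```text
t 9.2 drive xyz [-0.0608 -0.0011  0.2709] F [-0.03  0.58 -0.48] tool z [ 0.423  0.001 -0.906] g -0.001 q [ 0.65 -0.17 -0.64  1.96 -0.29  0.92 -1.13]
90 [119. 169.]
100 [103. 181.]
109 [ 89. 194.]
```

View pics/c7.png

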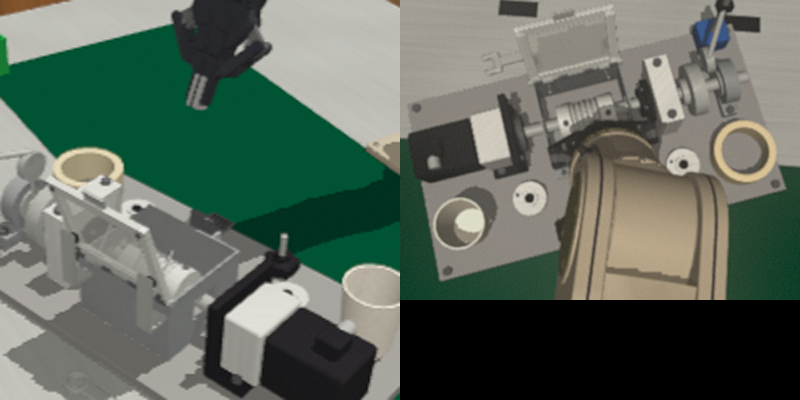

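The lid is over backwards, with its top corners near crop (50,180) and (143,235). The arm is clear and the loose parts look unmoved. Checking the angle numerically.

Run:
```python
from h import *
import cv2
D=R.from_euler("z",YAW,degrees=True)
for g in(95,100,105,109,113):
    t=np.radians(g);print(g,[np.round((np.array(proj("scene",D.apply([.065-.13*np.cos(t),y,.109+.13*np.sin(t)])+[*O,0]))-[250,90])*2) for y in(-.071,.071)])
a=cv2.imread("pics/c6.png");b=cams.camera("scene")[130:230,260:345]
cv2.imwrite("pics/c8.png",cv2.resize(b,(510,600),interpolation=2)[:,:,::-1])
here()
```

```text
95 [array([ 65., 159.]), array([163., 211.])]
100 [array([ 58., 164.]), array([156., 217.])]
105 [array([ 50., 171.]), array([148., 224.])]
109 [array([ 45., 176.]), array([143., 230.])]
113 [array([ 39., 182.]), array([137., 236.])]
t 9.35 drive xyz [-0.0608 -0.0011  0.2709] F [-0.98 -0.31  0.21] tool z [ 0.423  0.001 -0.906] g 0.003 q [ 0.65 -0.17 -0.64  1.96 -0.29  0.92 -1.13]
```

View pics/c8.png

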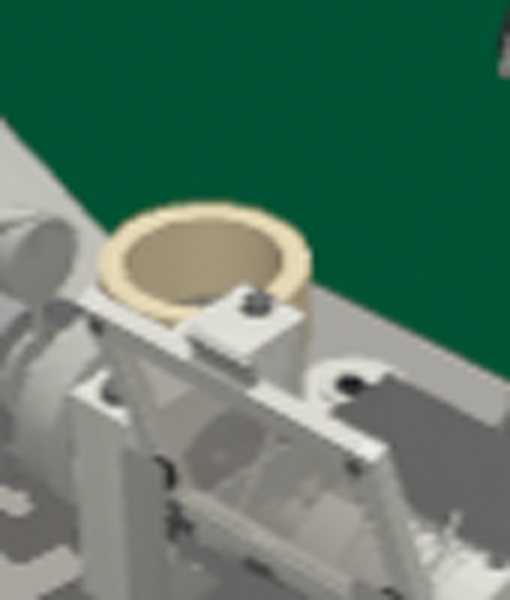

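The right corner is at pixel (323,205), which corresponds to about 109°, so the lid is at its stop. Handing in.

```bash
python3 -c "
from workcell import manip
print(manip.hand_in())"
```

```text
the job is handed in; nothing more can be done
None
```

The guard lid is fully open and resting against its stop. I pressed the release tab with the shut fingertips at about 3 N, and the lid sprang up to about 54° by itself. I then pushed it by its tongue past upright, let it fall over backwards, and backed the arm off.

- **Lid:** two seconds after the push, its corners in the scene picture matched the 109° stop to within a few pixels.
- **Robot:** the arm was clear of everything and the measured force was close to zero. The job was handed in at about 9.4 s of the 43 s allowed.
- **Loose parts:** the hubs, tape roll and cup looked unmoved in the last pictures, and the wrench too as far as the opened lid left it visible. From above, the arm hid the star screw and shaft collar, and the collar could not be seen in the last side view either. I did not check the collar afterwards, but the tool stayed above it throughout.

No check failed or disagreed.

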